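# Release the whetstone from its sprung stand and put it on the drying rack

## Task

The knives are sharp again. Lift the red-tipped clamp arm of the sharpening stand until it springs over and stays open by itself, take the whetstone out without pulling it from under the clamp, and set it down gently, flat and the same face up, centred lengthways across the two blue ribs of the white drying rack. Leave the clamp standing open and do not disturb the jar, the lemon or the cup.

Things in the scene. Friction and masses are not known exactly. Their poses are not given: they have to be found in the camera images.
- stone_center (a point): centre of the loose whetstone, 170 (its x) x 54 (y) x 28 mm (z, out of the terracotta top face; grey below), 0.3 to 0.65 kg. It starts on the stand's bed, which slopes up 28 deg along its +x. Bed 30 mm wide: both long sides are free to grasp over the middle 90 mm. Cheeks beside its ends stand 9 mm above its underside (2 mm play), a lip at the low end 12 mm; it comes out along its own +z.
- clamp_arm (a joint): angle of the clamp arm (rad): 0 shut with its rubber pad on the stone's upper end, 2.4 at its open stop. An over-centre spring pulls it shut below 1.2 (about 0.5 N m when shut, falling evenly to nothing at 1.2) and open above 1.2, from where it runs to 2.4 by itself and stays, its tip then 225 mm above the worktop and 130 mm (level) beyond the middle of the bed.
- clamp_grip (a point): middle of the red grip at the free end of the clamp arm: 36 mm long, 22 mm wide (along the hinge axis), 11 mm thick, 73 mm from the hinge axis. When shut it is 44 mm above the stone's top face (square to it), with free room on both sides. It swings about the hinge, first up and then away from the stone.
- clamp_hinge (a point): point on the clamp's hinge axis, at the middle of its width, fixed on the stand at the high end of the bed. Its axes are the stand's: z up, y the hinge axis (level), x level, pointing from the low end of the bed to the high end, roughly to the robot's left. The arm opens by positive rotation about y.
- bed_center (a point): middle of the stand's sloping bed, under the middle of the stone. The stand (190 x 86 mm base, aluminium on steel) is fixed to the worktop; axes as for clamp_hinge. Keep the arm clear of the wall cabinet behind the work: its front is at x = 0.65, its underside at z = 0.48 (hood to the right of it: 0.66).
- rack_top (a point): middle of the drying rack at the height of its rib tops, 18 mm above the worktop. The white rack (200 x 84 mm, fixed) is long along x; two blue ribs, 12 mm thick, 70 mm long, cross it at x = +55 and -55 mm, 12 mm above its floor; its rim is 10 mm above the worktop. A stone lying well has its centre 14 mm above this point.
- honey_jar: glass honey jar, 71 mm across, 110 mm high, origin under its centre; a bystander
- lemon: lemon, 83 x 58 x 58 mm, origin under its centre; a bystander
- espresso_cup: striped espresso cup, 60 mm across (84 mm with its handle), 49 mm high, origin under its middle; a bystander

How it is judged:
By the outcome, as a careful person would: the job done as asked, in the order asked, and still so for the second after the job is handed in, with the robot touching nothing.
It also fails if it takes over 64 s, if anything falls off the work surface, if the arm or the gripper's body presses on something with over 40 N, if the wrist force passes 120 N, or if a joint passes its speed limit or range.

## Robot

A 7-joint arm with a two-finger parallel gripper is mounted at the origin on a cart in front of the work surface, level with it; the furniture and walls round the work are solid. World frame = base frame: x ahead of the robot, y to its left, z up, the work surface at z = 0. Lengths are in m, angles in rad, forces in N, time in s.
With the tool pointing down it reaches from about 0.425 to 0.925 m from the base axis. Payload 6.8 kg.
Tool frame: the origin (TCP) lies on the centre line of the jaws, within the pads' length; the fingertips stand 25 mm ahead of it and the grasp point (between the pads) lies 6 mm ahead of it; z points along the fingers, y is the line along which they close (so a half turn about z gives the same grasp; the last joint's range is limited). The gripper opens to 85 mm and grips with 20 to 120 N. Pads are 22 mm wide; open, the fingers measure 114 mm over their backs; the gripper's body (76 mm by 85 mm) begins 54 mm behind the grasp point. The pads swing forward as they close: fully open they stand 13 mm farther back than shut.
Start: joints at [1.204, 0.477, 0.022, 1.555, -0.011, 1.109, -0.083], TCP at [0.173, -0.653, 0.256] pointing down, gripper open.
Joint ranges: [-2.96, 2.96], [-0.34, 2.1], [-1.41, 1.46], [0.24, 2.44], [-1.37, 4.51], [0.17, 1.92], [-2.96, 2.96]. Speed limits (rad/s): [2.39, 2.39, 3.14, 3.14, 3.14, 3.14, 3.14].

## Interface

Orientations are given as a rotation vector (axis times angle).
In Python, from bench import telemetry, grab_frame, job gives the robot as it stands.
- The arm moves only by the tool apply_moves, never from a script. Its argument "rows" is a list of rows, each a list of 2 entries, a list of its own where there are three numbers: the shift along the tool's x, y, z each as a share of 250 mm, from -1 to 1, then the turn, a rotation vector about the tool's x, y, z each as a share of pi rad, from -1 to 1. A call has 1 to 10 rows; each row is the pose to reach, as a shift and turn from the pose commanded when the call began, along the tool's axes at that moment, turning the shorter way round; what a row does not reach only later rows make up. A row lasts 1/8 s, in which the tool goes at most 62.5 mm and 10.7 degrees, less where a joint would pass 70% of its speed; a pose out of reach is approached as far as the arm can. A call with a number of a shift or a turn outside -1 to 1 is refused whole. A call with a gripper value outside its range is refused whole. "jaw" is the gripper's target within -1 to 1 (fully open at 1, half-way at 0, shut at -1), set as the call begins (left out, the last holds). The fingers move at their own pace and stop on an object; "newtons" is the grip in N (left out, the last holds). Time passes only in rows, so rows that repeat a pose let the fingers close. It gives the time, the measured TCP pose, the force, the opening and the grip force at its end, in the units of the state.
- telemetry.get_obs(): the state, without advancing time (a new reading comes with each control period).
- grab_frame(name): name is "side" or "top"; returns a dict with "frame" (420x560x3 uint8, red, green, blue), "vertical_fov" (degrees; the focal length in pixels is half the picture's height over the tangent of half this angle, whatever the lens; pixels are square), "cx", "cy" (the principal point, pixels), "origin" and "attitude" of the camera in the world. Camera axes: x right, y up, looking along -z (the intrinsics and any distortion apply to the point x, -y, -z); pixel columns grow to the right and rows downward; lengths in m; the calibration is good to about 2 mm. A picture is of the moment at which its call begins. There is no depth.
- job.hand_in(): hands the job in; it is judged then, once.
The state is a dict: "clock": time; "joints": joint angles; "qvel": joint speeds; "tau": joint torques, N m; "tcp_pos": TCP position; "orientation": TCP orientation; "contact_force": force on the tool from outside, world axes, zero at the start; "moment": the same for the moment, N m; "grip_width": finger opening in m; "gripper_force": force on a finger pad.
Only numpy, scipy, OpenCV 4.12 (cv2) and the standard library are available. Lean on these libraries where they do the work, as an engineer would, in place of code of your own. Each camera call takes 0.05 s, during which the arm holds its last target. There are 200 camera calls.

## Working session

There is one attempt and no reset: what is moved stays moved. The work goes in short steps, Python scripts to look and compute and a tool call to move; the robot and the scene stay as the last step left them, time stands still between calls to the robot, and variables do not carry over. Pictures are saved under pics/ and viewed, at most 10 in all, crops included, and the job is handed in when it is done.

Besides the shell and the picture viewer there is one more tool, called after "Call:" as name(argument=value, ...) on one line, values as JSON. apply_moves: Moves the arm, as the interface text tells. Its arguments: {"type":"object","properties":{"rows":{"type":"array"},"jaw":{"type":"number"},"newtons":{"type":"number"}},"required":["rows"]}

```bash
ls; mkdir -p pics; python3 - <<'E'
from bench import telemetry, grab_frame
import cv2
print(telemetry.get_obs())
for n in("side","top"):
    f=grab_frame(n); cv2.imwrite(f"pics/{n}0.png",f["frame"][:,:,::-1])
    print({k:v for k,v in f.items() if k!="frame"})
E
```

```text
pics
{'clock': 0.0, 'joints': array([ 1.20387773,  0.47778854,  0.02234448,  1.55648488, -0.01147814,
        1.10935032, -0.08306615]), 'qvel': array([ 7.96505699e-04,  1.20100594e-04, -3.38023883e-04,  5.40178010e-05,
        1.15039900e-03, -4.75188243e-04, -6.83574416e-04]), 'tau': array([ 4.98897589e-04, -5.96445322e+01,  1.60808779e+00, -2.81204438e+01,
        1.24809542e-02,  9.42626910e-03,  3.84603309e-07]), 'tcp_pos': array([ 0.17258804, -0.65196448,  0.25531944]), 'orientation': array([-3.11346802e+00, -4.05272044e-01,  6.38973275e-04]), 'contact_force': array([-0.56140709, -0.65275256, -0.43550049]), 'moment': array([-0.00553371, -0.0191117 , -0.009372  ]), 'gripper_force': 0.0, 'grip_width': 0.08547651998861752}
{'vertical_fov': 47.91938214825143, 'cx': 279.63643144859896, 'cy': 211.6718455206273, 'origin': array([0.53265729, 1.12785455, 0.79934209]), 'attitude': array([ 0.03160181, -1.33877385, -2.79090687])}
{'vertical_fov': 46.60384260142027, 'cx': 280.9687187389115, 'cy': 214.17485597814772, 'origin': array([0.41059946, 0.27283629, 1.09059385]), 'attitude': array([ 0.13126188, -0.1212173 , -1.56804713])}
```

View pics/side0.png

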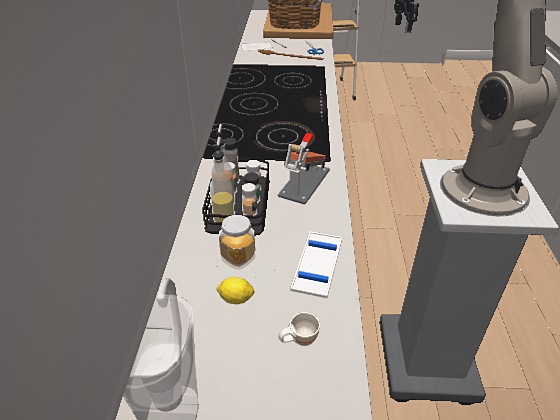

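View pics/top0.png

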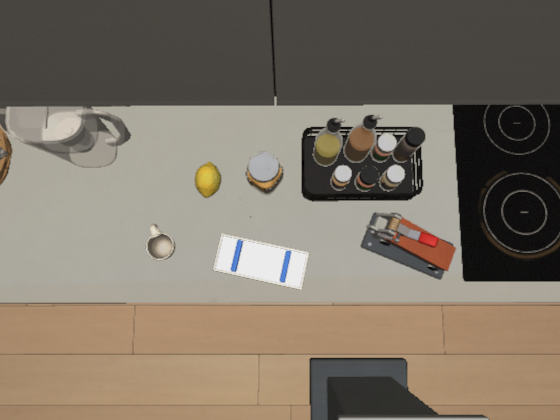

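Side: stand at (305,170), rack at (317,263). Top: stand at (410,245) with low end right, red grip at (428,239), rack at (262,261), jar, lemon and cup to the left. Now closer crops.

```bash
python3 - <<'E'
import cv2
t=cv2.imread("pics/top0.png");s=cv2.imread("pics/side0.png")
def crop(im,x0,y0,w,h,k): return cv2.resize(im[y0:y0+h,x0:x0+w],None,fx=k,fy=k,interpolation=cv2.INTER_CUBIC)
cv2.imwrite("pics/tc.png",crop(t,355,200,110,85,7)); cv2.imwrite("pics/sc.png",crop(s,270,125,75,85,7))
E
```

```text
(no output)
```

View pics/tc.png

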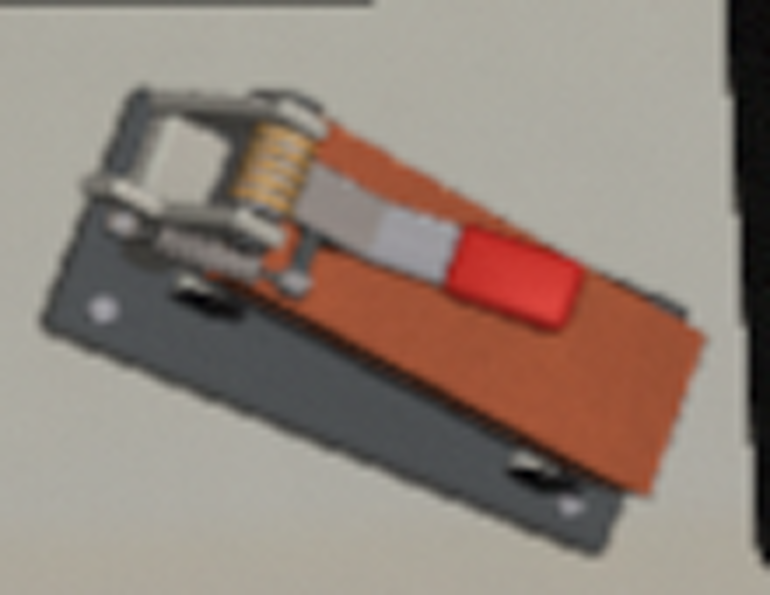

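View pics/sc.png

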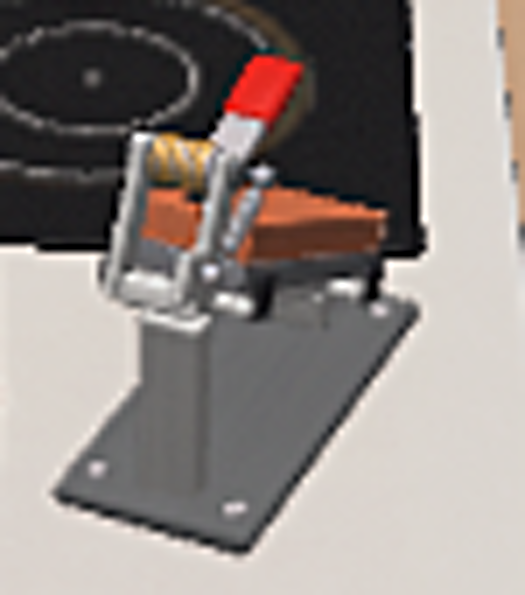

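Top crop: low-end stone top corners at (705,337) and (648,495), grip centre (515,278). Side crop: stone low corner (387,212), grip (263,88). I'll fit a stand model.

```bash
cat > h.py <<'E'
import numpy as np, cv2
from scipy.spatial.transform import Rotation as R
from scipy.optimize import least_squares
class Cam:
    def __init__(s,f):
        s.o=np.array(f["origin"]); s.M=R.from_rotvec(f["attitude"]).as_matrix()
        s.f=210/np.tan(np.radians(f["vertical_fov"]/2)); s.c=np.array([f["cx"],f["cy"]])
    def proj(s,P):
        p=(np.atleast_2d(P)-s.o)@s.M
        return s.c+s.f*np.c_[p[:,0],-p[:,1]]/-p[:,2:]
    def plane(s,uv,z):
        d=(np.atleast_2d(uv)-s.c)/s.f; d=np.c_[d[:,0],-d[:,1],-np.ones(len(d))]@s.M.T
        return s.o+d*((z-s.o[2])/d[:,2])[:,None]
def tri(cs,uvs):
    r=least_squares(lambda P:np.r_[tuple((c.proj(P)[0]-u) for c,u in zip(cs,uvs))],[.5,.2,.1]); return r.x, np.abs(r.fun).max()
def blobs(im,lo,hi,amin=15):
    m=cv2.inRange(cv2.cvtColor(im,cv2.COLOR_RGB2HSV),lo,hi); n,l,st,c=cv2.connectedComponentsWithStats(m)
    return [(c[i].round(1),st[i].tolist()) for i in range(1,n) if st[i,4]>=amin]
def cams():
    from bench import grab_frame
    F={n:grab_frame(n) for n in("top","side")}
    return F,{n:Cam(F[n]) for n in F}
# stone/stand model: stand yaw th, bed centre
def stand(th): return R.from_euler('z',th).as_matrix()
def stoneR(th): return stand(th)@R.from_euler('y',-np.radians(28)).as_matrix()
E
python3 - <<'E'
from h import *
F,C=cams(); T,S=C["top"],C["side"]
for n in F:
    print(n,"blue",blobs(F[n]["frame"],(108,150,80),(125,255,255)),"\nred",blobs(F[n]["frame"],(0,215,120),(3,255,255)),blobs(F[n]["frame"],(176,200,120),(180,255,255)))
t=lambda x,y:np.array([355+x/7-.5,200+y/7-.5]); s=lambda x,y:np.array([270+x/7-.5,125+y/7-.5])
print("grip",tri([T,S],[t(515,278),s(263,88)]),"lowcorner",tri([T,S],[t(648,495),s(387,212)]))
obsT=[((-85,27,28),t(705,337)),((-85,-27,28),t(648,495))]
# side: sign: world +x is left
obsS=[((-85,-27,28),s(387,212)),((85,-27,28),s(243,222)),((85,-27,0),s(240,262))]
# axis: stand x ~ +y world => stand y ~ -x world
def fun(p,full=False):
    A=stoneR(p[3]); r=[]
    for C_,ob in((T,obsT),(S,obsS)):
        for q,uv in ob:
            q=np.array(q)/1e3*[1,sgn,1]; r.append(C_.proj(p[:3]+A@q)[0]-uv)
    return np.concatenate(r)
for sgn in(1,-1):
    r=least_squares(fun,[.5,-.05,.1,1.5]); print(sgn,r.x,r.cost,r.fun.round(1))
base=[t(42,325),t(603,555)]; print("base",T.plane(base,.004), S.plane([s(55,492),s(243,553),s(420,310)],.004))
E
```

```text
top blue [(array([236.4, 255.2]), [232, 241, 10, 30, 116]), (array([285.1, 265.8]), [281, 251, 9, 30, 112])] 
red [] []
side blue [(array([322.2, 244.9]), [309, 240, 28, 10, 145]), (array([312.6, 276.5]), [298, 271, 30, 12, 171])] 
red [(array([307. , 136.8]), [302, 133, 11, 9, 47])] []
grip (array([ 0.51355897, -0.00500255,  0.15251668]), np.float64(0.15018666244918677)) lowcorner (array([ 0.45831046, -0.06972224,  0.05779084]), np.float64(0.06591504957646066))
1 [0.48438123 0.00810932 0.0735251  1.43329735] 732.3999758422062 [ -4.9  28.6   5.3 -19.4 -13.8  -2.9   0.4  -0.8  -0.3   4.1]
-1 [0.51780736 0.0028068  0.0790545  1.15099307] 8.456457130041471 [ 0.6 -0.6 -0.4  0.3  0.6 -1.2  0.9 -1.7 -1.1  3. ]
base [[ 0.51473345  0.10229137  0.004     ]
 [ 0.44190031 -0.07236644  0.004     ]] [[ 0.59155207  0.06254103  0.004     ]
 [ 0.51567069  0.09866942  0.004     ]
 [ 0.44076766 -0.07738704  0.004     ]]
```

```bash
cat >> h.py <<'E'
def rows(Rt,pt,o=None):
    """shift & turn shares from measured pose to target"""
    from bench import telemetry
    o=o or telemetry.get_obs(); R0=R.from_rotvec(o["orientation"]).as_matrix()
    return (R0.T@(np.array(pt)-o["tcp_pos"])/.25).round(4), (R.from_matrix(R0.T@Rt).as_rotvec()/np.pi).round(4)
def tool(yv,zv):
    zv=np.array(zv)/np.linalg.norm(zv); x=np.cross(yv,zv); return np.c_[x,yv,zv]
E
python3 - <<'E'
from h import *
F,C=cams(); T,S=C["top"],C["side"]
t=lambda x,y:np.array([355+x/7-.5,200+y/7-.5]); s=lambda x,y:np.array([270+x/7-.5,125+y/7-.5])
def fun(p):
    b,th,bx,by=p[:3],p[3],p[4],p[5]; A=stoneR(th); B=stand(th); o=np.array([b[0],b[1],0])
    ob=[(T,b+A@[-.085,-.027,.028],t(705,337)),(T,b+A@[-.085,.027,.028],t(648,495)),(S,b+A@[-.085,.027,.028],s(387,212)),
     (T,o+B@[bx+.095,by+.043,.004],t(42,325)),(T,o+B@[bx-.095,by+.043,.004],t(603,555)),
     (S,o+B@[bx+.095,by-.043,.004],s(55,492)),(S,o+B@[bx+.095,by+.043,.004],s(243,553)),(S,o+B@[bx-.095,by+.043,.004],s(420,310))]
    return np.concatenate([c.proj(P)[0]-uv for c,P,uv in ob])
r=least_squares(fun,[.517,0,.073,1.17,0,0]); print(r.x.round(4),r.fun.round(1))
b,th=r.x[:3],r.x[3]; B=stand(th)
g,_=tri([T,S],[t(515,278),s(263,88)]); print("grip rel stand",B.T@(g-b), "stone frame",stoneR(th).T@(g-b))
for H in([.0657,0,.0849],):
    P=b+B@H; print("hinge crop px",(T.proj(P)[0]-[355,200])*7,(S.proj(P)[0]-[270,125])*7)
q=[tri([T,S],u) for u in(([236.4,255.2],[312.6,276.5]),([285.1,265.8],[322.2,244.9]))]; print("ribs",q)
print("ribs top plane",T.plane([[236.4,255.2],[285.1,265.8]],.017),S.plane([[312.6,276.5],[322.2,244.9]],.016))
for n,x0 in(("jar",(264,165)),("cup",(160,246))): print(n,T.plane([x0],.05))
o=__import__("bench").telemetry.get_obs(); print(R.from_rotvec(o["orientation"]).as_matrix().round(3)); 
for sg in(1,-1):
    Rt=tool(sg*B[:,1],[0,0,-1]); print(rows(Rt,g+[0,0,.15]))
E
```

```text
[ 0.5166  0.0015  0.0729  1.1706 -0.0038 -0.0025] [ 0.3 -0.7 -0.2  0.4  0.4  0.1  0.5 -0.1  0.6  0.5 -1.   1.1  0.3  0.6
  0.   0.7]
grip rel stand [-0.00718835  0.00030469  0.07963888] stone frame [0.03104125 0.00030469 0.07369168]
hinge crop px [268.43301879 168.35772773] [183.15950001 160.58715159]
ribs [(array([0.49392641, 0.3784233 , 0.0110766 ]), np.float64(0.07503141074198538)), (array([0.47024187, 0.27066737, 0.01047476]), np.float64(0.04821702657415017))]
ribs top plane [[0.49330774 0.37786102 0.017     ]
 [0.46997663 0.27066851 0.017     ]] [[0.49433769 0.38307578 0.016     ]
 [0.47056225 0.27669174 0.016     ]]
jar [[0.68891327 0.31673053 0.05      ]]
cup [[0.51062098 0.53873435 0.05      ]]
[[ 0.967  0.256 -0.   ]
 [ 0.256 -0.967  0.001]
 [-0.    -0.001 -1.   ]]
(array([ 1.9808, -2.1544, -0.185 ]), array([-1.000e-04,  2.000e-04,  7.098e-01]))
(array([ 1.9808, -2.1544, -0.185 ]), array([-2.000e-04, -1.000e-04, -2.902e-01]))
```

Call:
apply_moves(rows=[[[0.95,-1,0],[0,0,-0.29]],[[0.95,-1,0],[0,0,-0.29]],[[0.95,-1,0],[0,0,-0.29]],[[0.95,-1,0],[0,0,-0.29]],[[0.95,-1,0],[0,0,-0.29]],[[0.95,-1,0],[0,0,-0.29]],[[0.95,-1,0],[0,0,-0.29]],[[0.95,-1,0],[0,0,-0.29]]], jaw=0.3)

```text
clock: 1.3
tcp_pos: [0.3379, -0.3508, 0.2564]
orientation: [2.62, 1.733, -0.001]
contact_force: [-0.3, 0.0, -1.0]
grip_width: 0.0556
gripper_force: 0.0
```

```bash
cat >> h.py <<'E'
b=np.array([.5166,.0015,.0729]); th=1.1706; B=stand(th); A=stoneR(th)
g=b+B@[-.0072,.0003,.0795]; H=b+B@[.0657,0,.0849]
Rdown=tool(-B[:,1],[0,0,-1]); Rst=tool(-B[:,1],-A[:,2])
E
python3 -c "
from h import *
print(g,rows(Rdown,g+[0,0,.106]),rows(Rdown,g+[0,0,.006]))"
```

```text
[ 0.51351859 -0.00501421  0.1524    ] (array([ 1.5478,  0.1054, -0.0089]), array([ 0.    ,  0.0002, -0.0005])) (array([1.5481, 0.1054, 0.3911]), array([ 0.    ,  0.0002, -0.0005]))
```

Call:
apply_moves(rows=[[[1,0.07,0],[0,0,0]],[[1,0.07,0],[0,0,0]],[[1,0.07,0],[0,0,0]],[[1,0.07,0],[0,0,0]],[[1,0.07,0],[0,0,0]],[[1,0.07,0],[0,0,0]]])

```text
clock: 2.05
tcp_pos: [0.4518, -0.1283, 0.2561]
orientation: [-2.621, -1.732, 0.001]
contact_force: [0.0, -1.3, -0.8]
grip_width: 0.0556
gripper_force: 0.0
```

Call:
apply_moves(rows=[[[0.548,0.035,0],[0,0,0]],[[0.548,0.035,0],[0,0,0]],[[0.548,0.035,0],[0,0,0]],[[0.548,0.035,0],[0,0,0]],[[0.548,0.035,0],[0,0,0]]])

```text
clock: 2.68
tcp_pos: [0.5129, -0.007, 0.2559]
orientation: [2.622, 1.729, -0.003]
contact_force: [0.3, 0.0, 0.1]
grip_width: 0.0557
gripper_force: 0.0
```

```bash
python3 -c "
from h import *
from bench import telemetry
print(rows(Rdown,g+[0,0,.006]),telemetry.get_obs()['joints'])
F,C=cams()
t=F['top']['frame'][195:285,355:465];s=F['side']['frame'][85:210,260:370]
k=lambda i,f:cv2.resize(i,None,fx=f,fy=f,interpolation=2)
t=k(t,4);s=k(s,3.2);s=s[:360] 
im=np.zeros((max(len(t),len(s)),t.shape[1]+s.shape[1],3),np.uint8); im[:len(t),:t.shape[1]]=t; im[:len(s),t.shape[1]:]=s
cv2.imwrite('pics/a.png',im[:,:,::-1])"
```

```text
(array([ 0.0089, -0.0007,  0.3901]), array([-0.0002,  0.0005, -0.0016])) [ 0.37993367  0.26274918 -0.57181051  1.9069071   0.16702581  1.01986458
 -0.66938846]
```

View pics/a.png

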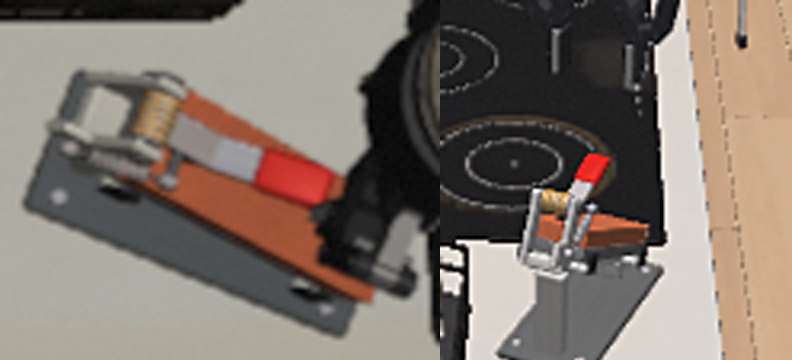

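Gripper is above and slightly toward the low end of the picture by parallax (top (380,200), side fingers at (555-635,70)), pads astride the grip. Descend and pinch.

Call:
apply_moves(rows=[[[0.009,0,0.2],[0,0,0]],[[0.009,0,0.3],[0,0,0]],[[0.009,0,0.39],[0,0,0]],[[0.009,0,0.39],[0,0,0]],[[0.009,0,0.39],[0,0,0]]])

```text
clock: 3.4
tcp_pos: [0.5149, -0.0025, 0.1597]
orientation: [2.62, 1.733, 0.001]
contact_force: [-0.2, -0.9, 0.4]
grip_width: 0.0553
gripper_force: 0.0
```

Call:
apply_moves(rows=[[[0,0,0],[0,0,0]],[[0,0,0],[0,0,0]],[[0,0,0],[0,0,0]],[[0,0,0],[0,0,0]],[[0,0,0],[0,0,0]],[[0,0,0],[0,0,0]]], jaw=-1, newtons=35)

```text
clock: 4.15
tcp_pos: [0.5139, -0.0017, 0.1597]
orientation: [-2.619, -1.735, 0.001]
contact_force: [-4.5, 0.5, 8.5]
grip_width: 0.0214
gripper_force: 34.5
```

```bash
python3 -c "
from h import *
from bench import telemetry
o=telemetry.get_obs();print(o)
# arc waypoints with tool kept vertical; offset of TCP relative to grip kept
gp=o['tcp_pos']-[0,0,.006]
v=B.T@(gp-H); print(v)
for a in np.arange(.15,1.46,.15):
    w=R.from_euler('y',a).apply(v*np.r_[1,0,1]); print(round(a,2),rows(Rdown,H+B@(w+[0,v[1],0])+[0,0,.006],o)[0])
"
```

```text
{'clock': 4.15, 'joints': array([ 0.32700842,  0.38808833, -0.54072001,  1.99794992,  0.26864177,
        0.82555606, -0.76595384]), 'qvel': array([ 6.99716610e-04,  7.27240105e-05, -1.21394911e-03, -9.39151398e-04,
        1.01418827e-03,  2.47029343e-03,  5.53131346e-05]), 'tau': array([  0.12609925, -41.86050653,  -3.87701467, -22.55663753,
         0.58188614,  -1.35063305,   0.0808438 ]), 'tcp_pos': array([ 0.51394839, -0.00166931,  0.15972216]), 'orientation': array([-2.61930042e+00, -1.73450858e+00,  1.31223897e-03]), 'contact_force': array([-4.46573482,  0.45731336,  8.52739094]), 'moment': array([ 0.11137257,  1.01129831, -0.11008491]), 'gripper_force': 34.5433509349823, 'grip_width': 0.02143831174445923}
[-0.06965195  0.00120733 -0.00407784]
0.15 [ 0.0007 -0.     -0.0418]
0.3 [ 0.0076 -0.     -0.0831]
0.45 [ 2.060e-02 -1.000e-04 -1.228e-01]
0.6 [ 3.930e-02 -1.000e-04 -1.602e-01]
0.75 [ 6.350e-02 -1.000e-04 -1.943e-01]
0.9 [ 9.250e-02 -2.000e-04 -2.245e-01]
1.05 [ 1.257e-01 -2.000e-04 -2.499e-01]
1.2 [ 0.1623 -0.0003 -0.2702]
1.35 [ 0.2015 -0.0003 -0.2847]
```

Call:
apply_moves(rows=[[[0.001,0,-0.042],[0,0,0]],[[0.008,0,-0.083],[0,0,0]],[[0.021,0,-0.123],[0,0,0]],[[0.039,0,-0.16],[0,0,0]],[[0.063,0,-0.194],[0,0,0]],[[0.092,0,-0.225],[0,0,0]],[[0.126,0,-0.25],[0,0,0]],[[0.162,0,-0.27],[0,0,0]],[[0.202,0,-0.285],[0,0,0]],[[0.23,0,-0.292],[0,0,0]]])

```text
clock: 5.4
tcp_pos: [0.5363, 0.0513, 0.2331]
orientation: [2.619, 1.735, -0.003]
contact_force: [-5.0, -3.5, 0.8]
grip_width: 0.0204
gripper_force: 34.1
```

Call:
apply_moves(rows=[[[0.01,0,0],[0,0,0]],[[0.01,0,0],[0,0,0]]])

```text
clock: 5.65
tcp_pos: [0.5395, 0.0548, 0.2335]
orientation: [2.618, 1.735, 0.007]
contact_force: [0.1, 0.9, -0.0]
grip_width: 0.0002
gripper_force: 0.3
```

```bash
python3 -c "
from h import *
F,C=cams()
t=F['top']['frame'][185:285,355:465];s=F['side']['frame'][85:210,260:370]
k=lambda i,f:cv2.resize(i,None,fx=f,fy=f,interpolation=2)
t=k(t,4);s=k(s,3.2)
im=np.zeros((max(len(t),len(s)),t.shape[1]+s.shape[1],3),np.uint8); im[:len(t),:t.shape[1]]=t; im[:len(s),t.shape[1]:]=s
cv2.imwrite('pics/b.png',im[:,:,::-1])"
```

```text
(no output)
```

View pics/b.png

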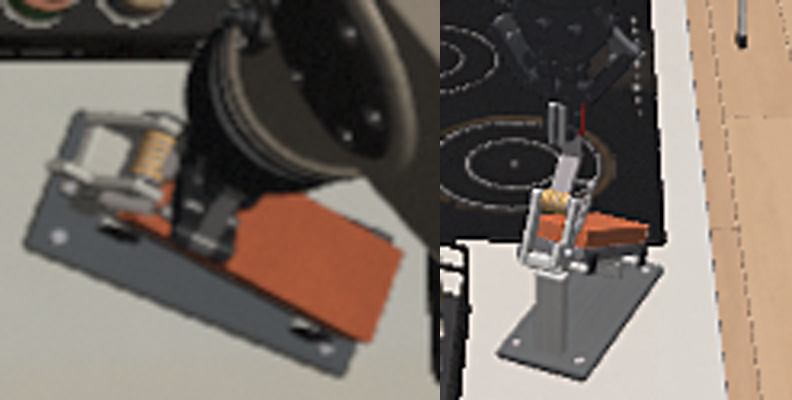

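Grip slipped from the pads (jaws now shut), the arm standing near vertical with red seen at (583,120) behind the fingers. Check whether it is moving.

```bash
python3 -c "
from h import *
F,C=cams()
for i in range(2):
  F,C=cams()
  for n in F: print(n,blobs(F[n]['frame'],(0,215,110),(3,255,255),4))
s=F['side']['frame'][95:195,275:355]
s=cv2.resize(s,None,fx=6,fy=6,interpolation=2)
cv2.imwrite('pics/c.png',s[:,:,::-1])
for a in (0,.9,1.2,1.5,2.4):
  P=H+B@R.from_euler('y',a).apply([-.0729,0,-.0054]); print(a,C['side'].proj(P),P)
print(C['side'].proj([.5395,.0548,.2085]))"
```

```text
top []
side []
top []
side []
0 [[307.13349013 137.11332562]] [ 0.51379489 -0.00513109  0.1524    ]
0.9 [[304.46211308 121.24607856]] [0.52289385 0.0163782  0.21154784]
1.2 [[301.81625505 119.97669731]] [0.5299442  0.03304474 0.22378892]
1.5 [[298.56451768 121.24236112]] [0.53808904 0.05229855 0.2301354 ]
2.4 [[288.32587795 138.77991896]] [0.5617189  0.10815784 0.21102319]
[[297.76742925 129.32243723]]
```

View pics/c.png

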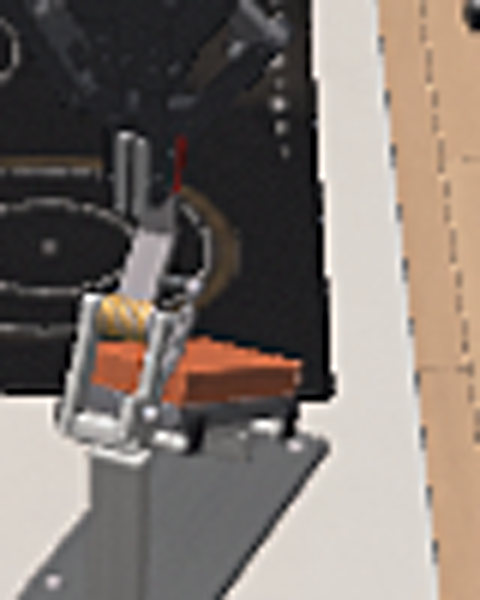

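The arm leans on the open-side flank of the closed fingers (angle ≈1.3, past centre). I'll move the fingers away toward +x letting it follow, then up.

Call:
apply_moves(rows=[[[0.04,0,0],[0,0,0]],[[0.08,0,0],[0,0,0]],[[0.12,0,0],[0,0,0]],[[0.16,0,-0.02],[0,0,0]],[[0.16,0,-0.12],[0,0,0]],[[0.16,0,-0.25],[0,0,0]],[[0.16,0,-0.35],[0,0,0]],[[0.1,0,-0.35],[0,0,0]]])

```text
clock: 7.05
tcp_pos: [0.5484, 0.0774, 0.321]
orientation: [2.617, 1.736, 0.005]
contact_force: [-0.8, -0.3, 0.0]
grip_width: -0.0
gripper_force: 0.0
```

```bash
python3 -c "
from h import *
F,C=cams();F,C=cams()
for n in F: print(n,blobs(F[n]['frame'],(0,200,90),(4,255,255),4))
print(C['side'].proj(H+B@R.from_euler('y',2.4).apply([-.0729,0,-.0054])),C['top'].proj(H+B@R.from_euler('y',2.4).apply([-.0729,0,-.0054])))
"
```

```text
top [(array([375.4, 210. ]), [367, 203, 18, 15, 166])]
side [(array([288.2, 137.3]), [283, 135, 12, 6, 46])]
[[288.32587795 138.77991896]] [[374.10919667 209.45052484]]
```

```bash
python3 -c "
from h import *
for d in(.141,.021): print(rows(Rst,b+A@[0,0,d]),b+A@[0,0,d])
"
```

```text
(array([-0.5829,  0.0055,  0.4833]), array([-0.0004,  0.1561, -0.0008])) [ 0.49081029 -0.05946502  0.19739561]
(array([-0.3568,  0.0057,  0.9068]), array([-0.0004,  0.1561, -0.0008])) [ 0.51275898 -0.0075799   0.0914419 ]
```

Call:
apply_moves(rows=[[[-0.25,0.006,0],[0,0.05,0]],[[-0.45,0.006,0.1],[0,0.1,0]],[[-0.583,0.006,0.3],[0,0.156,0]],[[-0.583,0.006,0.483],[0,0.156,0]],[[-0.583,0.006,0.483],[0,0.156,0]],[[-0.583,0.006,0.483],[0,0.156,0]],[[-0.583,0.006,0.483],[0,0.156,0]]], jaw=1)

```text
clock: 8.12
tcp_pos: [0.4941, -0.057, 0.2011]
orientation: [-2.343, -1.559, -0.59]
contact_force: [-0.3, 0.1, 0.1]
grip_width: 0.0852
gripper_force: 0.0
```

```bash
python3 -c "
from h import *
from bench import telemetry
print(rows(Rst,b+A@[0,0,.021]),telemetry.get_obs()['joints'])
F,C=cams()
t=F['top']['frame'][185:285,355:465];s=F['side']['frame'][85:210,260:370]
k=lambda i,f:cv2.resize(i,None,fx=f,fy=f,interpolation=2)
t=k(t,4);s=k(s,3.2)
im=np.zeros((max(len(t),len(s)),t.shape[1]+s.shape[1],3),np.uint8); im[:len(t),:t.shape[1]]=t; im[:len(s),t.shape[1]:]=s
cv2.imwrite('pics/d.png',im[:,:,::-1])
"
```

```text
(array([-0.0203, -0.0098,  0.4863]), array([ 0.0009, -0.0004,  0.0014])) [ 0.79316281  0.33237924 -0.60914591  2.07227308 -0.43905399  0.74703734
  0.1402745 ]
```

View pics/d.png

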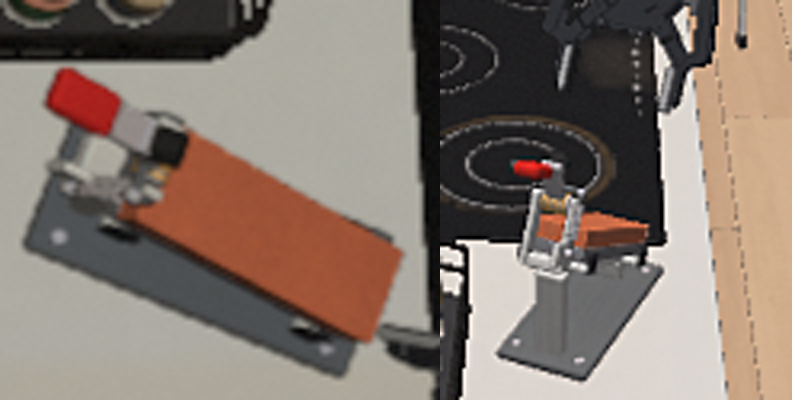

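Clamp is open (red at top-left (85,95)), stone still seated with its low edge at (400,250)-(370,340). Descend.

Call:
apply_moves(rows=[[[0,0,0.15],[0,0,0]],[[0,0,0.25],[0,0,0]],[[0,0,0.25],[0,0,0]],[[0,0,0.25],[0,0,0]]])

```text
clock: 8.72
tcp_pos: [0.5044, -0.0316, 0.1446]
orientation: [-2.345, -1.554, -0.588]
contact_force: [-0.7, 0.4, 0.6]
grip_width: 0.0853
gripper_force: 0.0
```

```bash
python3 -c "
from h import *
print(rows(Rst,b+A@[0,0,.021]))"
```

```text
(array([-0.0105, -0.0071,  0.2355]), array([ 0.0006, -0.0004,  0.0001]))
```

Call:
apply_moves(rows=[[[-0.01,-0.006,0.1],[0,0,0]],[[-0.01,-0.006,0.17],[0,0,0]],[[-0.01,-0.006,0.22],[0,0,0]],[[-0.01,-0.006,0.235],[0,0,0]],[[-0.01,-0.006,0.235],[0,0,0]],[[-0.01,-0.006,0.235],[0,0,0]]])

```text
clock: 9.48
tcp_pos: [0.5125, -0.0078, 0.0909]
orientation: [-2.346, -1.553, -0.587]
contact_force: [-1.2, 0.2, 0.2]
grip_width: 0.0855
gripper_force: 0.0
```

Call:
apply_moves(rows=[[[0,0,0],[0,0,0]],[[0,0,0],[0,0,0]],[[0,0,0],[0,0,0]],[[0,0,0],[0,0,0]],[[0,0,0],[0,0,0]],[[0,0,0],[0,0,0]]], jaw=-1, newtons=60)

```text
clock: 10.22
tcp_pos: [0.5122, -0.0077, 0.0907]
orientation: [-2.345, -1.553, -0.586]
contact_force: [-1.6, -1.3, 6.0]
grip_width: 0.0531
gripper_force: 63.2
```

```bash
python3 -c "
from h import *
print(rows(Rst,b+A@[0,0,.021]),rows(Rst,b+A@[0,0,.111]))"
```

```text
(array([ 0.0025,  0.0019, -0.0019]), array([ 0.0002, -0.0004, -0.0002])) (array([ 0.0029,  0.0022, -0.3619]), array([ 0.0002, -0.0004, -0.0002]))
```

Gripped at 53 mm. Draw out straight along its z.

Call:
apply_moves(rows=[[[0,0,-0.03],[0,0,0]],[[0,0,-0.07],[0,0,0]],[[0,0,-0.12],[0,0,0]],[[0,0,-0.2],[0,0,0]],[[0,0,-0.3],[0,0,0]],[[0,0,-0.4],[0,0,0]],[[0,0,-0.5],[0,0,0]],[[0,0,-0.6],[0,0,0]],[[0,0,-0.6],[0,0,0]],[[0,0,-0.6],[0,0,0]]])

```text
clock: 11.48
tcp_pos: [0.484, -0.072, 0.2222]
orientation: [-2.344, -1.553, -0.585]
contact_force: [0.5, 0.9, -6.2]
grip_width: 0.0532
gripper_force: 65.1
```

```bash
cat >> h.py <<'E'
rk=np.array([.482,.326,.018]); rth=1.354; K=stand(rth); Rr=tool(-K[:,1],[0,0,-1])
E
python3 -c "
from h import *
from bench import telemetry
F,C=cams()
print(telemetry.get_obs()['joints'])
for p in(b+A@[0,0,.021]+[-.02,-.03,.23],rk+[-.0,-.12,.24],rk+[0,0,.24]): print(p,rows(Rr,p))
t=F['top']['frame'][185:285,355:465];s=F['side']['frame'][85:210,260:370]
k=lambda i,f:cv2.resize(i,None,fx=f,fy=f,interpolation=2)
t=k(t,4);s=k(s,3.2)
im=np.zeros((max(len(t),len(s)),t.shape[1]+s.shape[1],3),np.uint8); im[:len(t),:t.shape[1]]=t; im[:len(s),t.shape[1]:]=s
cv2.imwrite('pics/e.png',im[:,:,::-1])
"
```

```text
[ 0.8365878   0.29603902 -0.6101673   2.05854375 -0.44244774  0.81495278
  0.15537118]
[ 0.49275898 -0.0375799   0.3214419 ] (array([ 0.3102, -0.0212, -0.286 ]), array([ 0.0137, -0.1557, -0.0572]))
[0.482 0.206 0.258] (array([ 0.9674, -0.4396,  0.3532]), array([ 0.0137, -0.1557, -0.0572]))
[0.482 0.326 0.258] (array([ 1.3573, -0.6265,  0.5617]), array([ 0.0137, -0.1557, -0.0572]))
```

View pics/e.png

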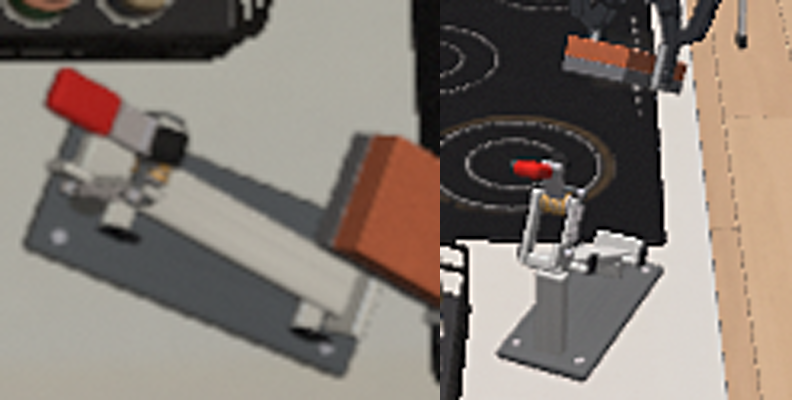

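Stone is out and held (side (625,60)), clamp still open. Level and raise it, then cross over.

Call:
apply_moves(rows=[[[0.16,-0.01,-0.15],[0.005,-0.05,-0.02]],[[0.31,-0.021,-0.286],[0.01,-0.1,-0.04]],[[0.31,-0.021,-0.286],[0.0137,-0.1557,-0.0572]],[[0.31,-0.021,-0.286],[0.0137,-0.1557,-0.0572]],[[0.31,-0.021,-0.286],[0.0137,-0.1557,-0.0572]],[[0.31,-0.021,-0.286],[0.0137,-0.1557,-0.0572]],[[0.31,-0.021,-0.286],[0.0137,-0.1557,-0.0572]]])

```text
clock: 12.45
tcp_pos: [0.4928, -0.0398, 0.3216]
orientation: [2.453, 1.963, 0.001]
contact_force: [0.1, 0.5, -5.9]
grip_width: 0.053
gripper_force: 66.5
```

```bash
python3 -c "
from h import *
from bench import telemetry
o=telemetry.get_obs();print(o['joints'],o['contact_force'])
for p in([.48,.16,.32],rk+[0,0,.24]): print(p,rows(Rr,p))
"
```

```text
[ 0.49236721  0.16389659 -0.59738669  1.86250975  0.10087896  1.14475606
 -0.36178722] [ 0.05480126  0.52156009 -5.90911889]
[0.48, 0.16, 0.32] (array([ 0.7684, -0.2255,  0.0064]), array([ 0.0001, -0.0001, -0.0014]))
[0.482 0.326 0.258] (array([ 1.418 , -0.3635,  0.2545]), array([ 0.0001, -0.0001, -0.0014]))
```

Call:
apply_moves(rows=[[[0.15,-0.04,0],[0,0,0]],[[0.35,-0.1,0],[0,0,0]],[[0.55,-0.16,0],[0,0,0]],[[0.77,-0.225,0],[0,0,0]],[[0.95,-0.26,0],[0,0,0]],[[1,-0.275,0.02],[0,0,0]],[[1,-0.275,0.02],[0,0,0]]])

```text
clock: 13.32
tcp_pos: [0.4799, 0.2204, 0.3162]
orientation: [2.449, 1.967, -0.001]
contact_force: [-0.6, -0.3, -6.0]
grip_width: 0.0532
gripper_force: 66.4
```

```bash
python3 -c "
from h import *
print(rows(Rr,rk+[0,0,.10]))
"
```

```text
(array([ 0.4153, -0.0831,  0.7925]), array([ 0.    ,  0.0004, -0.0002]))
```

Call:
apply_moves(rows=[[[0.2,-0.04,0.1],[0,0,0]],[[0.35,-0.08,0.25],[0,0,0]],[[0.415,-0.083,0.45],[0,0,0]],[[0.415,-0.083,0.65],[0,0,0]],[[0.415,-0.083,0.79],[0,0,0]],[[0.415,-0.083,0.79],[0,0,0]],[[0.415,-0.083,0.79],[0,0,0]],[[0.415,-0.083,0.79],[0,0,0]]])

```text
clock: 14.32
tcp_pos: [0.4842, 0.3266, 0.1216]
orientation: [2.449, 1.964, 0.007]
contact_force: [0.1, 0.6, -6.8]
grip_width: 0.053
gripper_force: 66.4
```

```bash
python3 -c "
from h import *
from bench import telemetry
o=telemetry.get_obs(); p0=o['tcp_pos']; R0=R.from_rotvec(o['orientation']).as_matrix(); print(p0,R0.round(3))
F,C=cams(); T,S=C['top'],C['side']
# predicted stone corners: in tool frame stone centre 7mm ahead (z .021 vs .014)
c=p0+R0@[0,0,.007]; 
k=6; x0,y0=200,215; s0=(270,200)
it=cv2.resize(F['top']['frame'][y0:y0+80,x0:x0+65],None,fx=k,fy=k,interpolation=2); is_=cv2.resize(F['side']['frame'][s0[1]:s0[1]+80,s0[0]:s0[0]+65],None,fx=k,fy=k,interpolation=2)
it=cv2.resize(F['top']['frame'][y0:y0+80,x0:x0+120],None,fx=3.6,fy=3.6,interpolation=2); is_=cv2.resize(F['side']['frame'][s0[1]-10:s0[1]+100,s0[0]:s0[0]+80],None,fx=4.5,fy=4.5,interpolation=2)
for C_,im,off,kk in((T,it,(x0,y0),3.6),(S,is_,(s0[0],s0[1]-10),4.5)):
  for z in(.014,-.014):
    q=np.array([c+R0@[a*.085,e*.027,-z] for a,e in((1,1),(1,-1),(-1,-1),(-1,1))])
    u=((C_.proj(q)-off+.5)*kk*8).astype(np.int32); cv2.polylines(im,[u],True,(0,255,0) if z>0 else (255,255,0),1,cv2.LINE_AA,3)
  q=np.array([rk+K@[a*.1,e*.042,-.008] for a,e in((1,1),(1,-1),(-1,-1),(-1,1))])
  u=((C_.proj(q)-off+.5)*kk*8).astype(np.int32); cv2.polylines(im,[u],True,(255,0,255),1,cv2.LINE_AA,3)
im=np.zeros((max(len(it),len(is_)),it.shape[1]+is_.shape[1],3),np.uint8); im[:len(it),:it.shape[1]]=it; im[:len(is_),it.shape[1]:]=is_
cv2.imwrite('pics/f.png',im[:,:,::-1]); print(im.shape)
for n in F: print(n,blobs(F[n]['frame'],(108,150,80),(125,255,255),5))
"
```

```text
[0.48420734 0.3266287  0.12157729] [[ 0.217  0.976  0.005]
 [ 0.976 -0.217  0.001]
 [ 0.002  0.004 -1.   ]]
(495, 792, 3)
top []
side [(array([331.2, 246.5]), [327, 243, 10, 7, 49]), (array([312.6, 276.6]), [298, 271, 30, 12, 173])]
```

View pics/f.png

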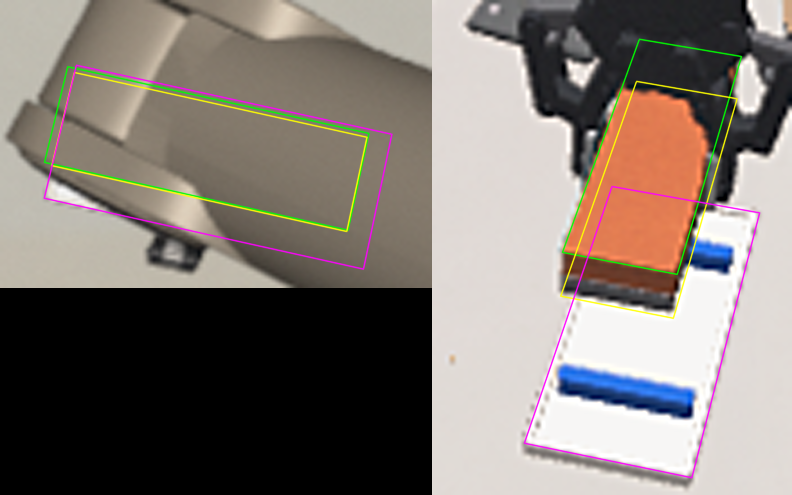

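Side view: the stone's near end and the rack's outline agree with the predictions (rack near edge (525,444)-(692,478), stone top edge (563,250)-(680,273)). Lower it.

```bash
python3 -c "
from h import *
print(rows(Rr,rk+[0,0,.027]))"
```

```text
(array([-0.0039, -0.0075,  0.3043]), array([ 0.0012, -0.0004, -0.0006]))
```

Call:
apply_moves(rows=[[[-0.002,-0.006,0.1],[0.001,0,0]],[[-0.002,-0.006,0.19],[0.001,0,0]],[[-0.002,-0.006,0.26],[0.001,0,0]],[[-0.002,-0.006,0.29],[0.001,0,0]],[[-0.002,-0.006,0.3],[0.001,0,0]],[[-0.002,-0.006,0.3],[0.001,0,0]],[[-0.002,-0.006,0.3],[0.001,0,0]],[[-0.002,-0.006,0.3],[0.001,0,0]]])

```text
clock: 15.42
tcp_pos: [0.4816, 0.3261, 0.0449]
orientation: [-2.45, -1.966, 0.001]
contact_force: [0.1, -0.5, -5.6]
grip_width: 0.0529
gripper_force: 66.5
```

```bash
python3 -c "
from h import *
print(rows(Rr,rk+[0,0,.021]))"
```

```text
(array([-0.0001,  0.0016,  0.0236]), array([-0.0002,  0.    , -0.0004]))
```

Call:
apply_moves(rows=[[[0,0,0.006],[0,0,0]],[[0,0,0.01],[0,0,0]],[[0,0,0.014],[0,0,0]],[[0,0,0.016],[0,0,0]],[[0,0,0.016],[0,0,0]],[[0,0,0.016],[0,0,0]]])

```text
clock: 16.18
tcp_pos: [0.4814, 0.326, 0.0405]
orientation: [-2.449, -1.966, 0.002]
contact_force: [0.2, 0.4, -6.3]
grip_width: 0.0531
gripper_force: 66.5
```

Call:
apply_moves(rows=[[[0,0,0.003],[0,0,0]],[[0,0,0.006],[0,0,0]],[[0,0,0.006],[0,0,0]],[[0,0,0.006],[0,0,0]]])

```text
clock: 16.68
tcp_pos: [0.4814, 0.326, 0.0393]
orientation: [-2.45, -1.966, 0.002]
contact_force: [-1.9, -1.7, 0.7]
grip_width: 0.0529
gripper_force: 67.4
```

Call:
apply_moves(rows=[[[0,0,0],[0,0,0]],[[0,0,0],[0,0,0]],[[0,0,0],[0,0,0]],[[0,0,0],[0,0,0]]], jaw=0.7)

```text
clock: 17.18
tcp_pos: [0.4814, 0.3261, 0.039]
orientation: [-2.449, -1.966, 0.002]
contact_force: [0.5, -0.8, -0.1]
grip_width: 0.0725
gripper_force: 0.0
```

Call:
apply_moves(rows=[[[0,0,-0.05],[0,0,0]],[[0,0,-0.15],[0,0,0]],[[0,0,-0.35],[0,0,0]],[[0,0,-0.6],[0,0,0]],[[0,0,-0.8],[0,0,0]],[[0,0,-1],[0,0,0]],[[-0.6,0,-1],[0,0,0]],[[-0.9,0,-1],[0,0,0]],[[-1,0,-1],[0,0,0]],[[-1,0,-1],[0,0,0]]])

```text
clock: 18.42
tcp_pos: [0.4268, 0.0803, 0.2898]
orientation: [2.449, 1.967, -0.001]
contact_force: [0.3, -0.8, 0.2]
grip_width: 0.0726
gripper_force: 0.0
```

```bash
python3 -c "
from h import *
F,C=cams()
for n in F:
  im=F[n]['frame']
  # terracotta blob
  bl=[x for x in blobs(im,(5,120,60),(14,255,255),150)]
  print(n,bl, 'top face expected', C[n].proj(rk+[0,0,.028]), 'red',blobs(im,(0,200,90),(4,255,255),4))
  print(' ribs',blobs(im,(108,150,80),(125,255,255),3))
m=cv2.inRange(cv2.cvtColor(F['top']['frame'],cv2.COLOR_RGB2HSV),(5,120,60),(14,255,255))
n,l,st,c=cv2.connectedComponentsWithStats(m[225:300,200:330]); i=1+st[1:,4].argmax()
pts=np.argwhere(l==i)[:,::-1]+[200,225]; r=cv2.minAreaRect(pts.astype(np.float32)); P=C['top'].plane(cv2.boxPoints(r),.046); print(P[:,:2].round(4),P.mean(0),rk)
d=P-np.roll(P,1,0); print(np.linalg.norm(d,axis=1),np.degrees(np.arctan2(d[:,1],d[:,0])),np.degrees(rth))
"
```

```text
top [(array([361. , 139.1]), [349, 128, 24, 23, 353]), (array([260.4, 259.9]), [220, 240, 81, 40, 1903])] top face expected [[259.246188   259.42340644]] red [(array([375.4, 210. ]), [367, 203, 18, 15, 167])]
 ribs [(array([239.5, 241. ]), [238, 241, 4, 1, 4]), (array([288. , 251.3]), [287, 251, 3, 2, 3]), (array([233.7, 268.8]), [232, 268, 4, 3, 9]), (array([282.3, 279.6]), [281, 279, 4, 3, 7])]
side [(array([298.3,  17. ]), [264, 0, 69, 36, 1500]), (array([317.7, 253.4]), [300, 225, 36, 57, 1287])] top face expected [[318.42197532 249.66807884]] red [(array([288.1, 137.3]), [283, 135, 12, 6, 47])]
 ribs [(array([334.2, 246.8]), [333, 245, 4, 5, 17]), (array([325.4, 279. ]), [324, 276, 4, 7, 20])]
[[0.4733 0.4106]
 [0.5246 0.4004]
 [0.4888 0.2365]
 [0.4381 0.2479]] [0.48121236 0.3238158  0.046     ] [0.482 0.326 0.018]
[0.1664514  0.05233042 0.16775116 0.0519875 ] [  77.79007466  -11.23344822 -102.32500154  167.34083713] 77.57848546071347
```

```bash
python3 -c "
from bench import job
print(job.hand_in())"
```

```text
the job is handed in; nothing more can be done
None
```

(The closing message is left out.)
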